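Unlatch the parts case and slide its cover back

ROBOT

A 6-joint arm with a two-finger parallel gripper is mounted at the origin on the work surface. World frame = base frame: x ahead of the robot, y to its left, z up, the work surface at z = 0. Lengths are in m, angles in rad, forces in N, time in s.
With the tool pointing down it reaches from about 0.3 to 0.825 m from the base axis. Payload 5.4 kg.
Tool frame: the origin (TCP) lies at the very end of the fingers, on their centre line; the grasp point (between the pads) lies 19 mm behind it; z points along the fingers, y is the direction in which the jaws open and shut (so a half turn about z gives the same grasp; the last joint's range is limited). The gripper opens to 92 mm and grips with 3 to 60 N. Pads are 20 mm wide; open, the fingers measure 128 mm over their backs; the gripper's body (75 mm by 189 mm) begins 69 mm behind the grasp point.
Start: joints at [0.973, 0.158, 1.597, -0, 1.386, -0.21], TCP at [0.217, 0.532, 0.215] pointing down, gripper open.
Joint ranges: [-2.91, 2.91], [-0.94, 2.29], [0.18, 2.7], [-1.29, 4.43], [0.17, 2.64], [-3, 3]. Speed limits (rad/s): [2.57, 2.57, 3.14, 3.14, 3.14, 3.14].

INTERFACE

Orientations are given as a rotation vector (axis times angle).
In Python, from cell import * gives the robot as it stands. The module is installed in compiled form; this text tells all that it offers.
- The arm moves only by the tool arm_command, never from a script. Its argument "motion" is one flat list of numbers, 4 for each row, row after row: the shift along the tool's x, y, z in units of 40 mm (1.0 is 40 mm), then the turn about the tool's z in units of 8 degrees (1.0 is 8 degrees). A call has 1 to 10 rows; each row shifts and turns the commanded pose from where the row before left it, along the tool's axes as they then stand; what a row does not reach is not made up. A row lasts 1/8 s, in which the tool goes at most 62.5 mm and 10.7 degrees, less where a joint would pass 70% of its speed; a pose out of reach is approached as far as the arm can. A call is refused whole if a number of a shift passes 1 or a number of a turn 1, either way. A call with a gripper value outside its range is refused whole. "grip" is the opening, from 0 (shut) to 1 (fully open), set as the call begins (left out, the last holds). The fingers move at their own pace and stop on an object; the grip force is fixed at half the most. Time passes only in rows, so rows that do not move let the fingers close. It gives the time, the measured TCP pose, the force and the opening at its end, in the units of the state.
- get_obs(): the state, without advancing time (a new reading comes with each control period).
- read_camera(name): name is "scene" or "top" or "wrist"; returns a dict with "image" (420x560x3 uint8, red, green, blue), "vfov" (degrees; the focal length in pixels is half the picture's height over the tangent of half this angle, whatever the lens; pixels are square), "cx", "cy" (the principal point, pixels), "R" (3x3) and "t" (3): a world point X has camera coordinates R X + t; the wrist camera has in their place "hand_eye" (4x4, takes a point from camera to tool coordinates, whose origin is the TCP and whose axes are the flange's). Camera axes: x right, y down, z forward; pixel columns grow to the right and rows downward; lengths in m; the calibration is good to about 2 mm. A picture is of the moment at which its call begins: read the wrist's pose just before it. There is no depth.
- finish_job(): hands the job in, once; it reports no verdict.
The state is a dict: "t": time; "joints": joint angles; "dq": joint speeds; "joint_efforts": joint torques, N m; "position": TCP position; "tool_rot": TCP orientation; "force": force on the tool from outside, world axes, zero at the start; "moment": the same for the moment, N m; "finger_gap": finger opening in m.
Only numpy, scipy, OpenCV 4.12 (cv2) and the standard library are available. Lean on these libraries where they do the work, as an engineer would, in place of code of your own. Each camera call takes 0.05 s, during which the arm holds its last target.

TASK

Open the green parts case: pry up the red lever of its draw latch, past centre, until it stands upright by itself and the hook under it has dropped free, then push the metal cover gently away, all the way back to its stop. Leave the lever standing up and do not disturb the other things on the bench.

Things in the scene. Friction and masses are not known exactly. Their poses are not given: they have to be found in the camera images.
- case: Green steel case fixed to the bench, 300 (x) x 250 (y) x 100 mm high. Origin on the bench, mid-width, where the front ledge ends and the compartment begins; x points away from the latch, the way the cover opens, z up. x -95 to 0 mm: low ledge (top at 50 mm) carrying the latch; 0 to 115: compartment under the cover; 115 to 205: rear deck (top 100) over which the cover slides.
- lever_pivot (a point): Point on the latch lever's hinge axis, mid-width, 62 mm in front of (case -x) the case origin, 85 mm above the bench. The axis runs along case y. Steel posts stand at both ends, 42 to 52 mm to either side, up to 96 mm above the bench. Moving the lever's free end on an arc about it opens the latch.
- lever_tip (a point): Middle of the free end of the red lever, a paddle 78 mm wide, 5 mm thick, too wide to grip across. Latched it lies level, underside 85 mm above the bench; its end, turned up slightly, points to case -x (to the robot's right), 87 mm from the pivot, overhanging the ledge by 54 mm with free space below. A fingertip tilted under it from the front lifts it on an arc up, then towards the cover.
- lever (a joint): Lever angle, rad: 0 latched and level, 1.57 straight up, 1.85 its stop, leaning slightly to the cover. A spring holds it shut: about 10 N at its end starts it. Let go before dead centre (about 0.35) it falls shut again; past it it springs up by itself, off the finger, to about 1.7 or more and stays. From about 1.1 the hook is clear of the cover.
- cover_rib (a point): Middle of the front (case -x) face of the black push rib on the aluminium cover, 124 mm above the bench, 2 mm behind (+x) the case origin when shut; moves with the cover. The rib is 230 mm wide, 12 thick, from 110 to 138 mm above the bench. The raised lever (78 wide, top about 175 mm up) stands before its middle: push 80 to 100 mm left or right of this point.
- cover (a joint): Travel of the sliding cover along case +x in m: 0 shut, 0.09 at its rear stop. The hook blocks it until the lever is up; then it slides with about 3 to 5 N of friction and stays where it is left.
- screwdriver: Red-handled screwdriver, 190 mm, lying behind the case's +x end; bystander, leave alone. Origin at its underside (as set down).
- lock_barrel: Brass lock barrel, 62 mm tall, flange 48 mm, standing near the latch, beside the case's -y side; bystander, leave alone. Origin at its underside (as set down).
- tape: Grey tape measure 70 x 40 x 60 mm; bystander, leave alone. Origin at its underside (as set down).
- wrench: Steel wrench 180 mm, lying flat; bystander, leave alone. Origin at its underside (as set down).
- mug: Blue mug 90 mm tall, 80 mm wide; bystander, leave alone. Origin at its underside (as set down).
- oil: White oil bottle 150 mm tall, 56 mm wide; bystander, leave alone. Origin at its underside (as set down).
- screw_jar: Jar of screws 90 mm tall, 70 mm wide; bystander, leave alone. Origin at its underside (as set down).

How it is judged:
On the way:
1. the lever stands up past 1.4 rad with the cover still shut (value of joint lever above 1.4 rad and value of joint cover below 0.02 m), for 0.2 s.
At the end, for the whole second after the job is handed in: The lever stands up (above 1.4 rad), the cover is back within 8 mm of its rear stop (travel above 82 mm), both at rest (value of joint lever above 1.4 rad and value of joint cover above 0.082 m and velocity of joint cover below 0.01 m/s and velocity of joint lever below 0.1 rad/s); the robot touches nothing.
It fails at once if the cover is slammed: it slides faster than 0.4 m/s (velocity of joint cover above 0.4 m/s).
It fails at once if another thing on the bench is shifted by more than 30 mm (distance of any of screwdriver, lock_barrel, tape, wrench, mug, oil, screw_jar from where it was at the start of the episode above 0.03 m).
It also fails if it takes over 45 s, if anything falls off the work surface, if the arm or the gripper's body presses on something with over 40 N, if the wrist force passes 120 N, or if a joint passes its speed limit or range.

## Working session

There is one attempt and no reset: what is moved stays moved. The work goes in short steps, Python scripts to look and compute and a tool call to move; the robot and the scene stay as the last step left them, time stands still between calls to the robot, and variables do not carry over. Pictures are saved under pics/ and viewed, and the job is handed in when it is done.

Besides the shell and the picture viewer there is one more tool, called after "Call:" as name(argument=value, ...) on one line, values as JSON. arm_command: Moves the arm, as the interface text tells. Its arguments: {"type":"object","properties":{"motion":{"type":"array","items":{"type":"number"}},"grip":{"type":"number"}},"required":["motion"]}

```bash
mkdir -p pics
python3 - <<'E'
from cell import *
import cv2
o=get_obs();print({k:o[k] for k in('t','joints','position','tool_rot','force','finger_gap')})
for n in('scene','top','wrist'):
    c=read_camera(n);cv2.imwrite(f'pics/{n}0.png',c['image'][:,:,::-1])
    print(n,c['vfov'],c['cx'],c['cy'],c.get('R'),c.get('t'),c.get('hand_eye'),[k for k in c])
E
```

```text
{'t': 0.0, 'joints': array([ 9.72880327e-01,  1.59042498e-01,  1.59820860e+00, -1.55739068e-05,
        1.38620465e+00, -2.10109071e-01]), 'position': array([0.21711301, 0.53176401, 0.21363444]), 'tool_rot': array([-6.05212511e-01, -3.08201266e+00,  2.69977234e-03]), 'force': array([ 0.26077485, -0.54035558,  0.31216871]), 'finger_gap': 0.09197040138733886}
scene 56.34258531517538 278.2241288345913 211.49087747563684 [[ 0.34049536  0.94021062 -0.00817915]
 [ 0.79561521 -0.2927443  -0.53037459]
 [-0.50105822  0.17408263 -0.84772395]] [-0.1791755  -0.3882825   1.42058415] None ['image', 'vfov', 'cx', 'cy', 'R', 't']
top 48.872899360940856 277.90637585969404 207.18619879029916 [[ 3.28656257e-02 -9.99459500e-01 -7.47144484e-04]
 [-9.71526152e-01 -3.17715635e-02 -2.34792469e-01]
 [ 2.34641826e-01  8.44247180e-03 -9.72045235e-01]] [-0.02680246  0.56233605  1.33261821] None ['image', 'vfov', 'cx', 'cy', 'R', 't']
wrist 70.30825119518283 281.8912956383455 211.18271774475156 None None [[-2.72558016e-04 -9.65377379e-01 -2.60857130e-01  7.20348975e-02]
 [ 9.99999847e-01 -1.37597510e-04 -5.35635927e-04  1.20969468e-04]
 [ 4.81197516e-04 -2.60857236e-01  9.65377269e-01 -1.68150130e-01]
 [ 0.00000000e+00  0.00000000e+00  0.00000000e+00  1.00000000e+00]] ['image', 'vfov', 'cx', 'cy', 'hand_eye']
```

View pics/scene0.png

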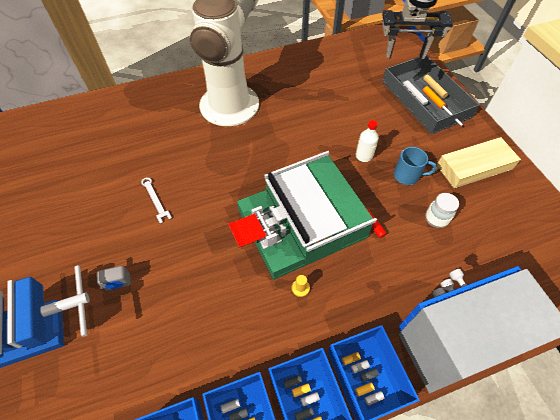

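View pics/top0.png

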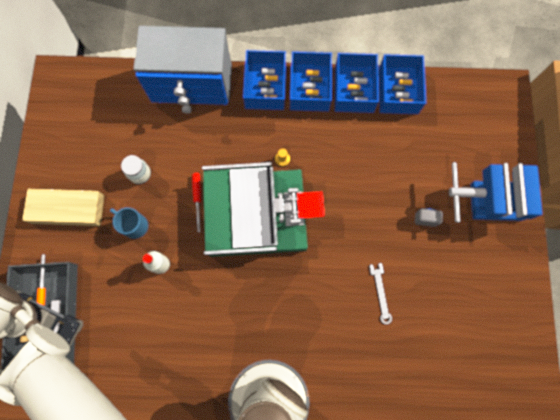

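View pics/wrist0.png

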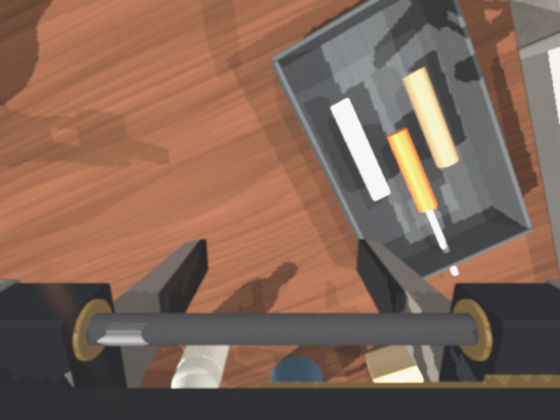

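The tool stays vertical, since only shifts and a turn about its z are possible. I'll measure the case pose next.

Run:
```python
import cv2
t=cv2.imread('pics/top0.png')[140:270,180:340];cv2.imwrite('pics/topz.png',cv2.resize(t,None,fx=4.5,fy=4.5,interpolation=cv2.INTER_CUBIC))
t=cv2.imread('pics/scene0.png')[145:305,220:395];cv2.imwrite('pics/scenez.png',cv2.resize(t,None,fx=3.7,fy=3.7,interpolation=cv2.INTER_CUBIC))
```

```text
(no output)
```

View pics/topz.png

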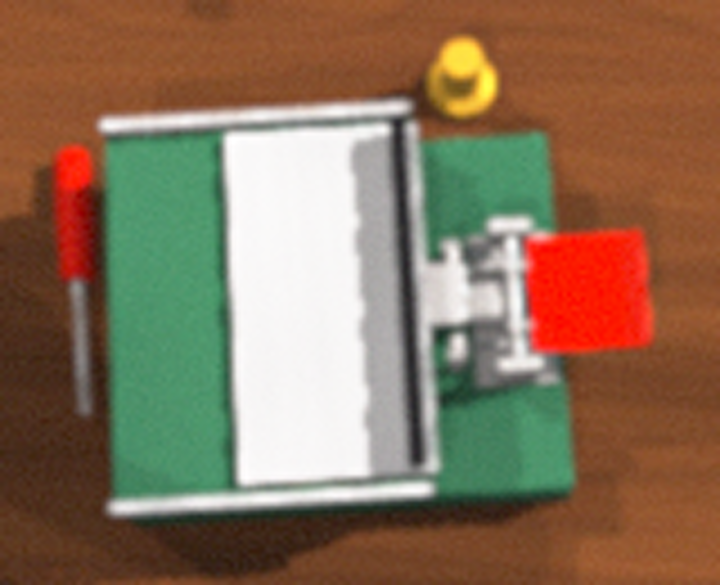

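View pics/scenez.png

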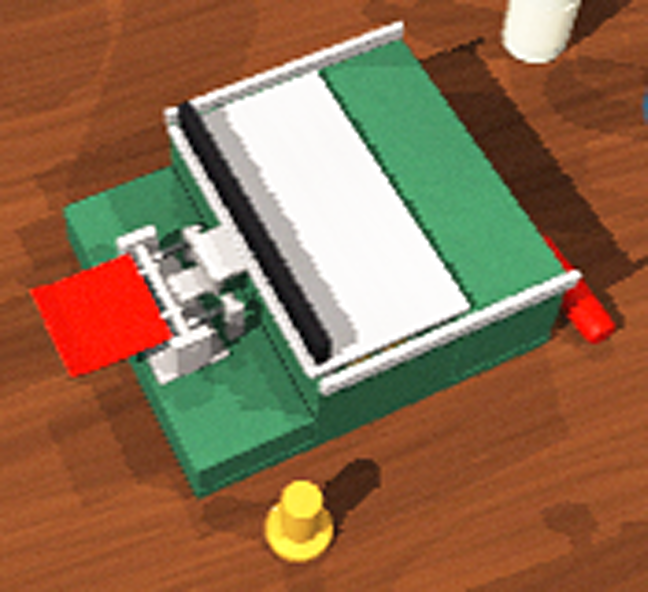

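```bash
cat > h.py <<'E'
from cell import *
import numpy as np,cv2
from scipy.optimize import least_squares
from scipy.spatial.transform import Rotation as Rn
def proj(c,X,R=None,t=None):
    f=210/np.tan(np.radians(c['vfov']/2)); R=c['R'] if R is None else R; t=c['t'] if t is None else t
    p=np.asarray(X)@np.array(R).T+t; return np.c_[p[:,0]/p[:,2]*f+c['cx'],p[:,1]/p[:,2]*f+c['cy']]
def wristRt(c,o):
    H=np.array(c['hand_eye']);T=np.eye(4);T[:3,:3]=Rn.from_rotvec(o['tool_rot']).as_matrix();T[:3,3]=o['position']
    M=np.linalg.inv(T@H);return M[:3,:3],M[:3,3]
def c2w(p,X):
    c,s=np.cos(p[2]),np.sin(p[2]);X=np.asarray(X,float)
    return np.c_[p[0]+c*X[:,0]-s*X[:,1],p[1]+s*X[:,0]+c*X[:,1],X[:,2]]
E
cat > fit.py <<'E'
from h import *
ct,cs=read_camera('top'),read_camera('scene')
tp=np.array([[545,133],[573,490],[648,232],[652,348],[404,120],[424,465]]);tp=(tp+.5)/4.5-.5+[180,140]
sp=np.array([[200,468],[65,208],[32,290],[77,375]]);sp=(sp+.5)/3.7-.5+[220,145]
e=.095
TX=np.array([[-.095,-.125,.05],[-.095,.125,.05],[-.149,-.039,e],[-.149,.039,e],[.002,-.115,.138],[.002,.115,.138]])
SX=np.array([[-.095,-.125,.05],[-.095,.125,.05],[-.149,.039,e],[-.149,-.039,e]])
def r(p,w=(1,1)): return np.r_[w[0]*(proj(ct,c2w(p,TX))-tp).ravel(),w[1]*(proj(cs,c2w(p,SX))-sp).ravel()]
for w in((1,1),(1,0),(0,1)):
    s=least_squares(r,[.5,0,1.57],args=(w,));print(s.x,s.cost)
    if w==(1,1):print(r(s.x).reshape(-1,2).round(1)); np.save('case.npy',s.x)
p=np.load('case.npy')
print('tip',c2w(p,[[-.149,0,.09],[-.062,0,.085],[0,0,0]]))
# barrel: top at z=.062 top img zoom(463,52)
f=210/np.tan(np.radians(ct['vfov']/2));u=np.array([(463.5)/4.5-.5+180,52.5/4.5-.5+140])
d=np.array(ct['R']).T@np.r_[(u-[ct['cx'],ct['cy']])/f,1];C=-np.array(ct['R']).T@ct['t'];print('barrel',C+d*(.062-C[2])/d[2])
o=get_obs();print(Rn.from_rotvec(o['tool_rot']).as_matrix().round(3))
E
python3 fit.py
```

```text
[0.55714034 0.00751228 1.67345924] 7.37550472923631
[[-0.4  0.1]
 [ 0.1 -0.1]
 [-2.3 -0.5]
 [-0.8 -0.9]
 [-0.4 -1. ]
 [ 0.5 -0.2]
 [-0.8  0.7]
 [-1.2 -0.9]
 [-0.3 -0.9]
 [-1.2 -0.5]]
[0.55655288 0.00593429 1.6646449 ] 2.466695872553551
[0.55814419 0.00930195 1.68049618] 1.1382588890874703
tip [[ 0.57241025 -0.1407032   0.09      ]
 [ 0.56349426 -0.05416128  0.085     ]
 [ 0.55714034  0.00751228  0.        ]]
barrel [ 0.74491588 -0.01675809  0.062     ]
[[-0.926  0.378 -0.   ]
 [ 0.378  0.926 -0.001]
 [ 0.    -0.001 -1.   ]]
```

Call:
arm_command(motion=[0, 0, -0.1, 1, 0, 0, -0.1, 1, 0, 0, -0.1, 1, 0, 0, -0.1, 1, 0, 0, -0.1, 1, 0, 0, -0.1, 1, 0, 0, -0.1, 1, 0, 0, -0.1, 0.74], grip=1)

```text
t: 1.25
position: [0.2174, 0.5322, 0.2465]
tool_rot: [2.109, 2.328, -0.001]
force: [0.1, -0.2, 1.4]
finger_gap: 0.0918
```

```bash
cat > goto.py <<'E'
from h import *
import sys
p=np.load('case.npy');o=get_obs();R=Rn.from_rotvec(o['tool_rot']).as_matrix()
X=c2w(p,[[float(a)/1000 for a in sys.argv[1:4]]])[0]
d=R.T@(X-o['position'])/.04
ya=np.degrees(np.arctan2(R[1,1],R[0,1]));want=np.degrees(p[2])-90
tc=c2w((0,0,-p[2]),[o['position']-[p[0],p[1],0]])[0]
print('t',o['t'],'target',X.round(4),'units',d.round(2),'turn units',round((ya-want)/8,2),'tcp in case mm',(tc*1000).round(1),'F',o['force'].round(1),'gap',round(o['finger_gap'],4),'z',o['position'][2].round(4),'j',o['joints'].round(2))
E
python3 goto.py -135 0 240
```

```text
t 1.25 target [ 0.571  -0.1268  0.24  ] units [-17.26   7.18   0.17] turn units -0.03 tcp in case mm [556.7 284.2 246.5] F [ 0.1 -0.2  1.4] gap 0.0918 z 0.2465 j [ 0.97  0.14  1.56 -0.    1.45  0.87]
```

Call:
arm_command(motion=[-0.96, 0.4, 0, 0, -0.96, 0.4, 0, 0, -0.96, 0.4, 0, 0, -0.96, 0.4, 0, 0, -0.96, 0.4, 0, 0, -0.96, 0.4, 0, 0, -0.96, 0.4, 0, 0, -0.96, 0.4, 0, 0, -0.96, 0.4, 0, 0])

```text
t: 2.38
position: [0.3964, 0.202, 0.2466]
tool_rot: [2.105, 2.332, 0.0]
force: [0.8, -0.0, -0.4]
finger_gap: 0.0921
```

Call:
arm_command(motion=[-0.96, 0.4, 0, 0, -0.96, 0.4, 0, 0, -0.96, 0.4, 0, 0, -0.96, 0.4, 0, 0, -0.96, 0.4, 0, 0, -0.96, 0.4, 0, 0, -0.96, 0.4, 0, 0, -0.96, 0.4, 0, 0, -0.5, 0.2, 0, 0])

```text
t: 3.5
position: [0.5651, -0.11, 0.2462]
tool_rot: [-2.106, -2.33, 0.0]
force: [0.3, -0.5, 0.0]
finger_gap: 0.0919
```

```bash
python3 goto.py -135 0 180
python3 - <<'E'
from h import *
o=get_obs();c=read_camera('wrist');im=np.ascontiguousarray(c['image'][:,:,::-1]);cv2.imwrite('pics/w1raw.png',im)
R,t=wristRt(c,o);p=np.load('case.npy')
X=c2w(p,[[-.149,-.039,.095],[-.149,.039,.095],[-.062,0,.085],[-.095,-.125,.05],[-.095,.125,.05]])
for u in proj(c,X,R,t):
    print(u.round(1));cv2.drawMarker(im,tuple(int(v) for v in u.round()),(255,255,0),0,12)
cv2.imwrite('pics/w1.png',cv2.resize(im,None,fx=1.4,fy=1.4))
E
```

```text
t 3.5 target [ 0.571  -0.1268  0.18  ] units [-0.43  0.11  1.66] turn units -0.01 tcp in case mm [-117.7    4.1  246.2] F [ 0.3 -0.5  0. ] gap 0.0919 z 0.2462 j [-0.4   0.14  1.55  0.    1.45 -0.5 ]
[319.4 226.3]
[250.  226.5]
[284.6 146.9]
[386.6 172.8]
[182.2 173.2]
```

View pics/w1.png

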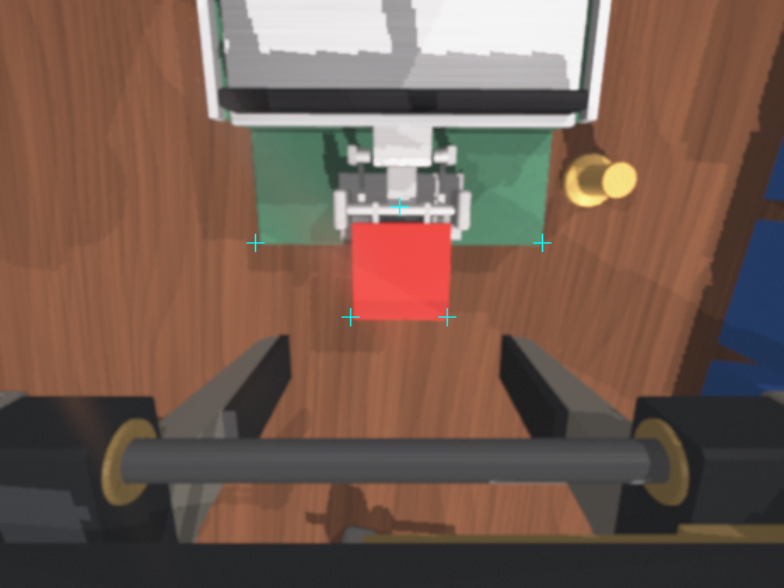

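The predicted points fall within about 2 px of the image: paddle corners at (353,320) and (451,320) in the enlarged picture, against predictions of (350,317) and (447,317). That means a shift of about 2 mm towards case -y, so I'll correct the pose and go down astride the paddle.

```bash
python3 - <<'E'
from h import *
p=np.load('case.npy');q=c2w(p,[[-.001,-.0023,0]])[0];p[:2]=q[:2];np.save('case.npy',p);print(p)
E
python3 goto.py -135 0 69
```

```text
[0.55953071 0.00675326 1.67345924]
t 3.55 target [ 0.5734 -0.1275  0.069 ] units [-0.41  0.15  4.43] turn units -0.02 tcp in case mm [-118.2    6.1  246.2] F [-2.5 -1.4 -0.1] gap 0.0923 z 0.2462 j [-0.4   0.14  1.55 -0.    1.45 -0.5 ]
```

Call:
arm_command(motion=[-0.41, 0.15, 0.5, 0, 0, 0, 0.9, 0, 0, 0, 0.9, 0, 0, 0, 0.5, 0, 0, 0, 0, 0])

```text
t: 4.18
position: [0.5707, -0.1224, 0.1328]
tool_rot: [-2.101, -2.33, 0.002]
force: [-0.5, -0.4, 1.0]
finger_gap: 0.0918
```

```bash
python3 goto.py -135 0 69
python3 - <<'E'
from h import *
c=read_camera('wrist');im=np.ascontiguousarray(c['image'][:,:,::-1])
cv2.imwrite('pics/w2.png',cv2.resize(im,None,fx=1.4,fy=1.4))
E
```

```text
t 4.175 target [ 0.5734 -0.1275  0.069 ] units [-0.14  0.06  1.6 ] turn units 0.0 tcp in case mm [-129.6    2.1  132.8] F [-0.5 -0.4  1. ] gap 0.0918 z 0.1328 j [-0.42  0.26  1.65  0.    1.24 -0.52]
```

View pics/w2.png

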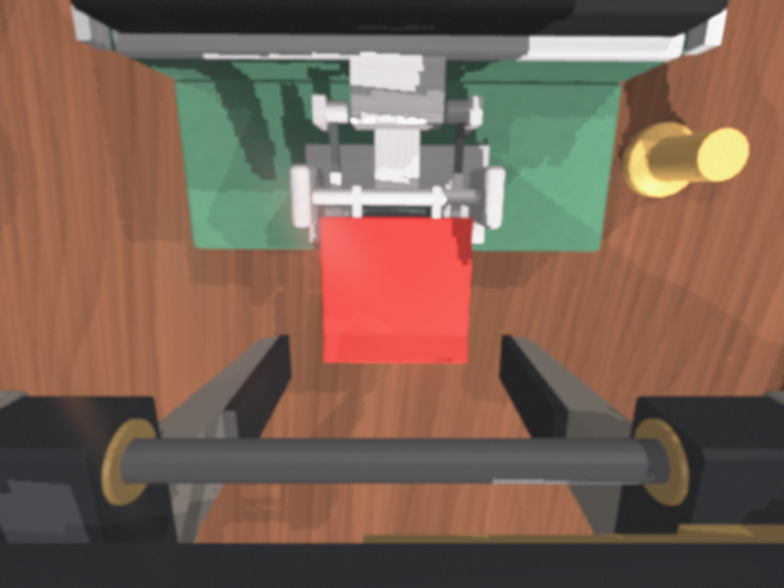

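The paddle spans columns 323 to 468, midway between the fingers at 289 and 501. So it's already centred, and I'll go straight down.

Call:
arm_command(motion=[-0.12, 0, 0.5, 0, 0, 0, 0.6, 0, 0, 0, 0.5, 0, 0, 0, 0, 0])

```text
t: 4.72
position: [0.5714, -0.1283, 0.0686]
tool_rot: [-2.103, -2.329, 0.002]
force: [-0.3, 0.6, 0.5]
finger_gap: 0.0914
```

```bash
python3 goto.py -135 0 69
python3 - <<'E'
from h import *
c=read_camera('wrist');im=np.ascontiguousarray(c['image'][:,:,::-1])
cv2.imwrite('pics/w3.png',cv2.resize(im,None,fx=1.4,fy=1.4))
E
```

```text
t 4.725 target [ 0.5734 -0.1275  0.069 ] units [ 0.01  0.05 -0.01] turn units -0.0 tcp in case mm [-135.6    2.    68.6] F [-0.3  0.6  0.5] gap 0.0914 z 0.0686 j [-0.43  0.34  1.68  0.    1.12 -0.53]
```

View pics/w3.png

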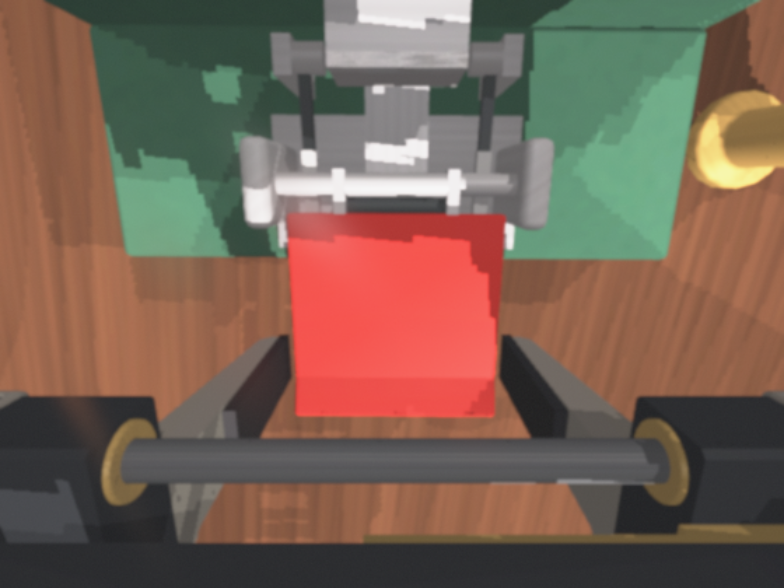

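The paddle, columns 290 to 503, sits between the fingers and is centred. Closing now.

Call:
arm_command(motion=[0, 0, 0, 0, 0, 0, 0, 0, 0, 0, 0, 0, 0, 0, 0, 0], grip=0.75)

```text
t: 5.28
position: [0.5717, -0.1295, 0.0714]
tool_rot: [-2.103, -2.331, 0.004]
force: [-5.4, -1.3, 3.1]
finger_gap: 0.0767
```

```bash
python3 goto.py -135 0 69
```

```text
t 5.275 target [ 0.5734 -0.1275  0.069 ] units [0.04 0.05 0.06] turn units 0.0 tcp in case mm [-136.8    1.9   71.4] F [-5.4 -1.3  3.1] gap 0.0767 z 0.0714 j [-0.43  0.34  1.68 -0.    1.12 -0.53]
```

Call:
arm_command(motion=[0, 0, 0, 0, 0, 0, 0, 0, 0.01, 0, -0.18, 0, 0.03, 0, -0.18, 0], grip=0.5)

```text
t: 5.78
position: [0.5713, -0.1273, 0.0838]
tool_rot: [-2.104, -2.33, 0.003]
force: [-1.2, -3.4, -12.4]
finger_gap: 0.0772
```

```bash
python3 goto.py -135 0 69
python3 - <<'E'
from h import *
c=read_camera('wrist');im=np.ascontiguousarray(c['image'][:,:,::-1])
cv2.imwrite('pics/w4.png',cv2.resize(im,None,fx=1.4,fy=1.4))
E
```

```text
t 5.775 target [ 0.5734 -0.1275  0.069 ] units [-0.01  0.05  0.37] turn units -0.0 tcp in case mm [-134.6    2.    83.8] F [ -1.2  -3.4 -12.4] gap 0.0772 z 0.0838 j [-0.43  0.32  1.68 -0.    1.15 -0.53]
```

View pics/w4.png

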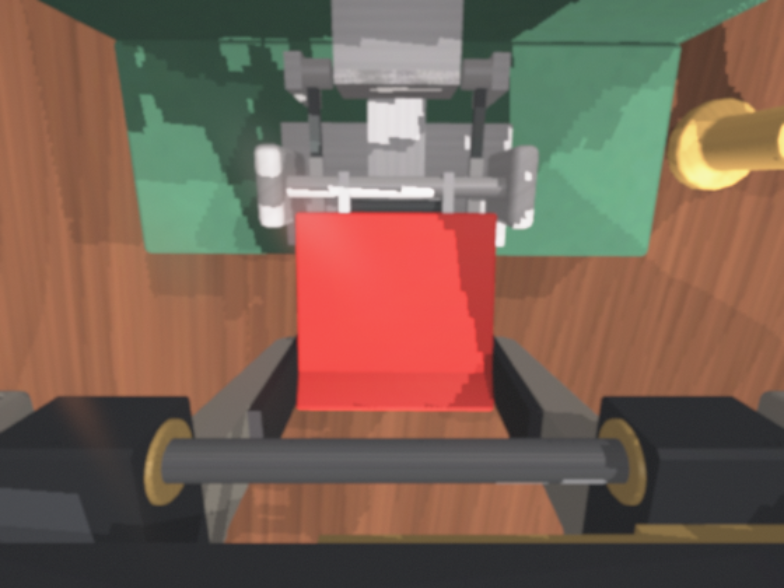

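The grip holds: the gap is 77 mm, the load is about 12 N down, and the paddle's end edge, at row 410, is following the fingers. I'll keep going along the arc.

Call:
arm_command(motion=[0.04, 0, -0.18, 0, 0.06, 0, -0.17, 0, 0.08, 0, -0.17, 0, 0.1, 0, -0.16, 0, 0.11, 0, -0.15, 0])

```text
t: 6.45
position: [0.5698, -0.1101, 0.1193]
tool_rot: [-2.102, -2.33, 0.0]
force: [-8.9, 3.6, -1.5]
finger_gap: 0.0775
```

```bash
python3 goto.py -135 0 69
python3 - <<'E'
from h import *
c=read_camera('wrist');im=np.ascontiguousarray(c['image'][:,:,::-1])
cv2.imwrite('pics/w5.png',cv2.resize(im,None,fx=1.4,fy=1.4))
E
```

```text
t 6.45 target [ 0.5734 -0.1275  0.069 ] units [-0.45  0.05  1.26] turn units 0.0 tcp in case mm [-117.3    1.7  119.3] F [-8.9  3.6 -1.5] gap 0.0775 z 0.1193 j [-0.4   0.26  1.67  0.    1.21 -0.5 ]
```

View pics/w5.png

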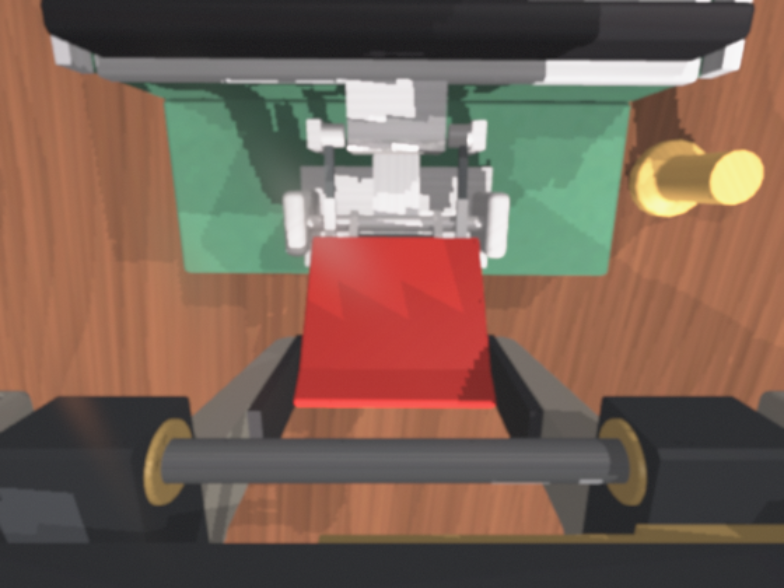

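The lever is at about 0.65 rad, past dead centre, and the load has reversed. I'll let go so it springs up.

Call:
arm_command(motion=[0, 0, 0, 0, 0, 0, 0, 0, 0, 0, 0, 0, 0, 0, 0, 0, 0, 0, 0, 0, 0, 0, 0, 0], grip=1)

```text
t: 7.25
position: [0.571, -0.1118, 0.1181]
tool_rot: [-2.105, -2.332, 0.0]
force: [-0.9, 0.9, -0.1]
finger_gap: 0.0918
```

```bash
python3 goto.py -135 0 69
python3 - <<'E'
from h import *
c=read_camera('wrist');im=np.ascontiguousarray(c['image'][:,:,::-1])
cv2.imwrite('pics/w6.png',im)
t=read_camera('scene')['image'][105:305,200:395,::-1];cv2.imwrite('pics/s6.png',cv2.resize(t,None,fx=3,fy=3,interpolation=cv2.INTER_CUBIC))
E
```

```text
t 7.25 target [ 0.5734 -0.1275  0.069 ] units [-0.4   0.02  1.23] turn units -0.0 tcp in case mm [-119.1    0.7  118.1] F [-0.9  0.9 -0.1] gap 0.0918 z 0.1181 j [-0.4   0.27  1.67  0.    1.21 -0.5 ]
```

View pics/w6.png

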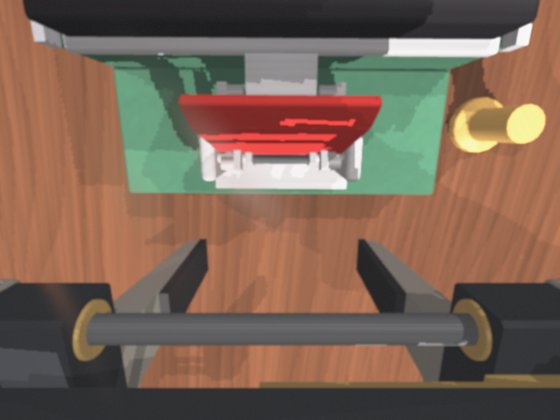

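View pics/s6.png

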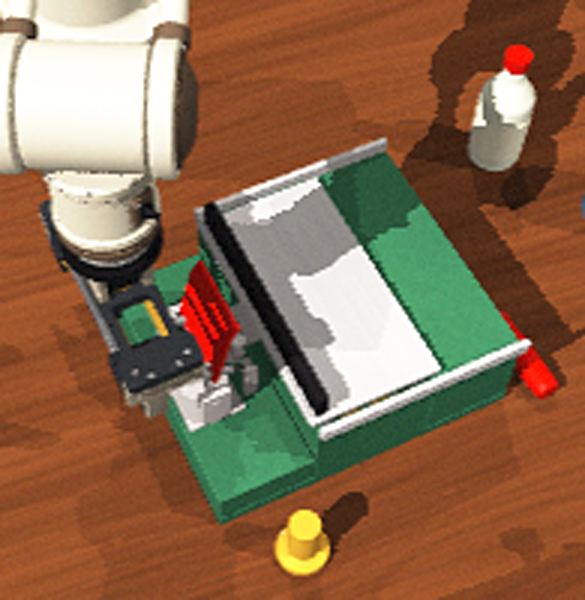

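The lever stands upright, leaning towards the cover (its top edge is at row 100 of the wrist picture). The cover is still shut. The fingers, at z = 118 mm, can move sideways clear of everything to push at case y of about +88.

Call:
arm_command(motion=[0, 0, 0, 0, 0, -0.3, 0, 0, 0, -0.6, 0, 0, 0, -0.6, 0, 0, 0, -0.6, 0, 0, 0, -0.1, 0, 0, 0, 0, 0, 0], grip=0)

```text
t: 8.22
position: [0.4837, -0.1209, 0.1185]
tool_rot: [2.105, 2.331, 0.001]
force: [-0.0, 0.3, 0.2]
finger_gap: 0.0243
```

```bash
python3 goto.py -22 88 119
```

```text
t 8.225 target [ 0.4742 -0.0241  0.119 ] units [ 2.43  0.01 -0.01] turn units -0.01 tcp in case mm [-119.2   88.5  118.5] F [-0.   0.3  0.2] gap 0.0243 z 0.1185 j [-0.49  0.06  1.91  0.    1.18 -0.59]
```

Call:
arm_command(motion=[0.4, 0, 0, 0, 0.6, 0, 0, 0, 0.6, 0, 0, 0, 0.5, 0, 0, 0, 0.3, 0, 0, 0, 0, 0, 0, 0])

```text
t: 8.98
position: [0.4738, -0.0243, 0.1182]
tool_rot: [-2.103, -2.334, 0.0]
force: [0.8, -0.2, -0.2]
finger_gap: 0.0004
```

```bash
python3 goto.py -8 88 119
python3 - <<'E'
from h import *
c=read_camera('wrist');im=np.ascontiguousarray(c['image'][:,:,::-1])
cv2.imwrite('pics/w7.png',im)
t=read_camera('scene')['image'][105:305,200:395,::-1];cv2.imwrite('pics/s7.png',cv2.resize(t,None,fx=3,fy=3,interpolation=cv2.INTER_CUBIC))
E
```

```text
t 8.975 target [ 0.4728 -0.0102  0.119 ] units [ 0.35  0.01 -0.02] turn units 0.01 tcp in case mm [-22.1  88.5 118.2] F [ 0.8 -0.2 -0.2] gap 0.0004 z 0.1182 j [-0.31 -0.    1.97 -0.    1.18 -0.41]
```

View pics/w7.png

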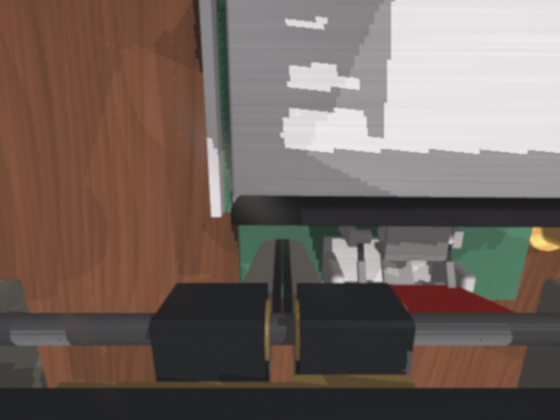

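View pics/s7.png

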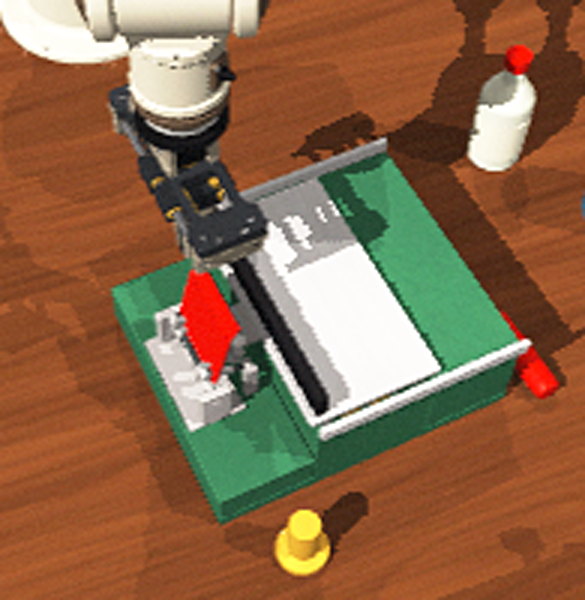

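The closed fingertips, around (283,240) in the wrist picture, are just in front of the rib's left part and the lever is standing. I'll push slowly at about 64 mm/s.

Call:
arm_command(motion=[0.15, 0, 0, 0, 0.15, 0, 0, 0, 0.15, 0, 0, 0, 0.2, 0, 0, 0, 0.2, 0, 0, 0, 0.2, 0, 0, 0])

```text
t: 9.82
position: [0.4695, 0.0169, 0.1182]
tool_rot: [2.105, 2.332, 0.0]
force: [1.5, -3.6, -2.1]
finger_gap: 0.0003
```

```bash
python3 goto.py 82 88 119
```

```text
t 9.825 target [0.4636 0.0793 0.119 ] units [ 1.57  0.01 -0.02] turn units -0.0 tcp in case mm [ 19.4  88.5 118.2] F [ 1.5 -3.6 -2.1] gap 0.0003 z 0.1182 j [-0.22 -0.02  1.98 -0.    1.18 -0.32]
```

Friction of about 3.6 N, as expected, so I'll carry on.

Call:
arm_command(motion=[0.2, 0, 0, 0, 0.2, 0, 0, 0, 0.2, 0, 0, 0, 0.2, 0, 0, 0, 0.2, 0, 0, 0, 0.2, 0, 0, 0, 0.15, 0, 0, 0, 0.1, 0, 0, 0, 0, 0, 0, 0])

```text
t: 10.95
position: [0.4629, 0.0749, 0.1181]
tool_rot: [-2.103, -2.331, 0.0]
force: [0.1, 0.6, -0.6]
finger_gap: 0.0007
```

```bash
python3 goto.py 82 88 119
python3 - <<'E'
from h import *
c=read_camera('wrist');im=np.ascontiguousarray(c['image'][:,:,::-1])
cv2.imwrite('pics/w8.png',im)
E
```

```text
t 10.95 target [0.4636 0.0793 0.119 ] units [ 0.11  0.03 -0.02] turn units -0.0 tcp in case mm [ 77.7  89.1 118.1] F [ 0.1  0.6 -0.6] gap 0.0007 z 0.1181 j [-0.1  -0.02  1.98  0.    1.18 -0.2 ]
```

View pics/w8.png

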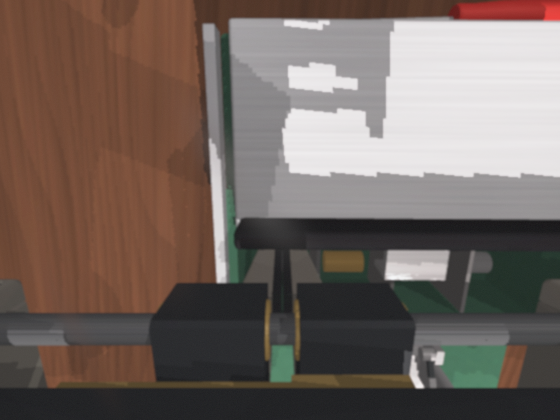

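Not at the stop yet. I'll creep forward until the force rises.

Call:
arm_command(motion=[0.05, 0, 0, 0, 0.05, 0, 0, 0, 0.05, 0, 0, 0])

```text
t: 11.38
position: [0.4623, 0.0791, 0.1179]
tool_rot: [2.104, 2.332, -0.005]
force: [-1.3, -11.4, -0.1]
finger_gap: 0.0002
```

```bash
python3 goto.py 82 88 119
```

```text
t 11.375 target [0.4636 0.0793 0.119 ] units [ 0.    0.03 -0.03] turn units 0.0 tcp in case mm [ 82.   89.3 117.9] F [ -1.3 -11.4  -0.1] gap 0.0002 z 0.1179 j [-0.09 -0.02  1.98 -0.    1.18 -0.19]
```

Call:
arm_command(motion=[0.03, 0, 0, 0, 0, 0, 0, 0])

```text
t: 11.62
position: [0.4623, 0.0791, 0.118]
tool_rot: [2.103, 2.331, -0.007]
force: [-1.5, -12.1, 0.1]
finger_gap: 0.0004
```

```bash
python3 goto.py 82 88 119
```

```text
t 11.625 target [0.4636 0.0793 0.119 ] units [ 0.    0.03 -0.03] turn units 0.0 tcp in case mm [ 82.   89.3 118. ] F [ -1.5 -12.1   0.1] gap 0.0004 z 0.118 j [-0.09 -0.02  1.98 -0.01  1.18 -0.19]
```

The cover is at its stop: the force rose to 12 N with no more movement. Backing off and lifting.

Call:
arm_command(motion=[-0.2, 0, 0, 0, -0.3, 0, 0, 0, -0.3, 0, -0.2, 0, 0, 0, -0.6, 0, 0, 0, -1, 0, 0, 0, -1, 0, 0, 0, -0.8, 0, 0, 0, -0.4, 0, 0, 0, 0, 0])

```text
t: 12.75
position: [0.4666, 0.0492, 0.279]
tool_rot: [2.104, 2.331, 0.002]
force: [0.3, -0.2, -0.9]
finger_gap: 0.0005
```

```bash
python3 goto.py 82 88 119
python3 - <<'E'
from h import *
c=read_camera('wrist');im=np.ascontiguousarray(c['image'][:,:,::-1])
cv2.imwrite('pics/w9.png',im)
t=read_camera('scene')['image'][:,:,::-1];cv2.imwrite('pics/s9.png',cv2.resize(t,None,fx=1.4,fy=1.4,interpolation=cv2.INTER_CUBIC))
ct=read_camera('top');p=np.load('case.npy');im=np.ascontiguousarray(ct['image'][:,:,::-1])
cv2.imwrite('pics/t9.png',im)
print(proj(ct,c2w(p,[[.092,-.115,.138],[.092,.115,.138],[.086,0,.138]])).round(1))
E
```

```text
t 12.75 target [0.4636 0.0793 0.119 ] units [ 0.76 -0.01  4.  ] turn units -0.0 tcp in case mm [ 51.8  88.1 279. ] F [ 0.3 -0.2 -0.9] gap 0.0005 z 0.279 j [-0.15 -0.16  1.79  0.    1.51 -0.26]
[[238.7 166.6]
 [242.7 244.1]
 [242.8 204.4]]
```

View pics/w9.png

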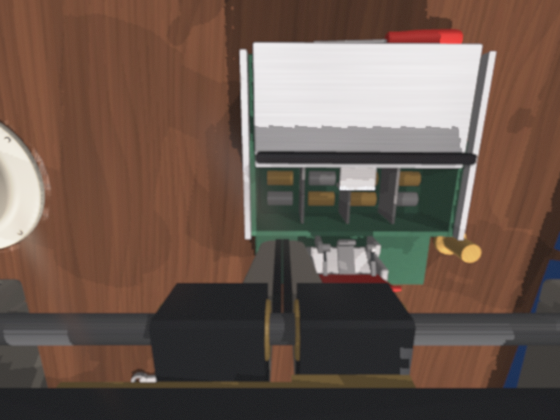

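View pics/s9.png

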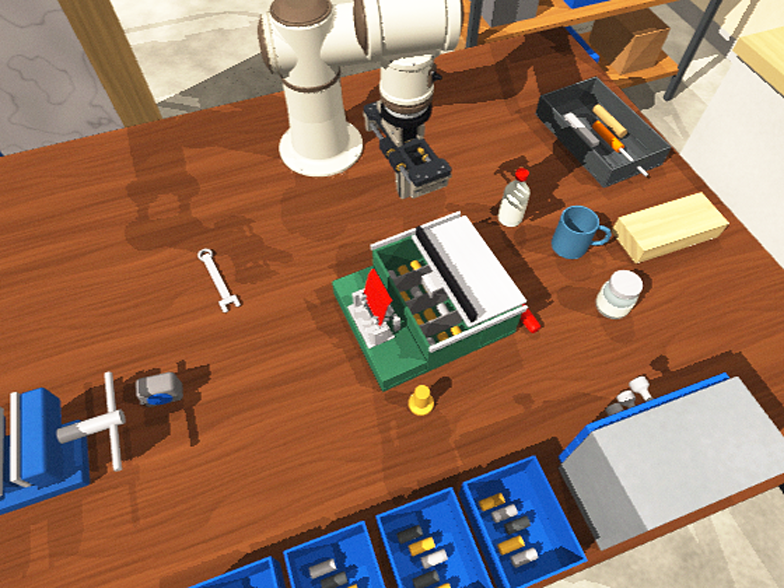

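View pics/t9.png

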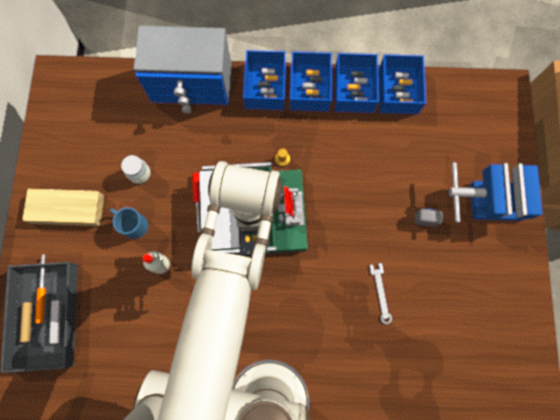

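The cover is back with the compartment open, the lever is standing (red plate near (377,297) in the scene picture), and the bystanders sit at their starting pixels. The robot is clear of everything.

Run:
```python
from h import *
c=read_camera('scene');p=np.load('case.npy')
for T in(.07,.08,.09):print(T,(proj(c,c2w(p,[[.002+T,-.115,.138],[.002+T,.0,.138]]))*1.4).round(1).tolist())
print(get_obs()['force'],np.abs(get_obs()['dq']).max()); print(finish_job())
```

```text
0.07 [[462.7, 319.7], [432.5, 272.3]]
0.08 [[467.6, 317.6], [437.1, 270.4]]
0.09 [[472.4, 315.5], [441.7, 268.5]]
[ 0.58612423 -0.562048   -0.93198405] 0.0029637098267035807
the job is handed in; nothing more can be done
None
```

The case is open and the job is handed in at about 13 s of the 45 s allowed; no verdict was reported.

- **Lever:** The tool can't tilt in this interface, so I couldn't pry from below. Instead I gripped the red paddle by its two side edges (gap about 77 mm) and lifted it along its arc to about 0.65 rad, past dead centre. When I let go, it sprang upright by itself, with the cover still shut.
- **Cover:** I pushed the left part of the rib with closed fingers at about 64 mm/s, against roughly 4 N of friction. At the end the force rose to 12 N and it stopped moving. The fingertip was then 82 mm behind the case origin, which puts the cover at about 90 mm of travel, its rear stop.

**Last checks:**
- **Pictures:** The final pictures show the lever standing, the compartment open and the other things where they were, judged by eye. I did not measure the lever angle; it was only seen upright.
- **Cover position:** The pixel projection of the cover position was printed but not compared closely with the picture, so the travel rests on the force stop and the fingertip position.
- **Robot:** It was clear of everything, with force readings under 1 N and the joints at rest.
- **Disagreement:** My first estimate of the case position was about 2 mm off sideways in the wrist camera. I corrected for it before gripping.

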